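# Lock the sample box and bring back its key

## Task

Lock up the sample box: shut its lid, turn the key that stands in its lock clockwise to the stop so that the bolt is fully shot over the lid, then turn the key back to its starting position, the only one in which it comes out. Draw the key out and put it in the shallow square key tray without dropping it from a height. Leave the bolt shot and do not disturb the tape roll, the timer or the brown bottle.

Things in the scene. Friction and masses are not known exactly. Their poses are not given: they have to be found in the camera images.
- lock_box: Grey steel sample box, fixed, 59 mm high without lid. Origin under its middle, z up; footprint x -65 to 65, y -110 to 105 mm. The lidded compartment is at y -40 to 105 mm; the deck at y -110 to -40 mm carries the lock case, whose steel face plate (56 mm in x, y -104 to -44 mm) has its top 79 mm above the worktop. Only the key and the open lid stand higher
- keyway (a point): Centre of the keyway at the top of the face plate (box frame 0, -83, 79 mm); axes as the box. A slot 15.5 mm long along the box's x, 5 mm wide, its middle widened to 7.5 mm for the key's neck to turn in. The plate is 4 mm thick; the key's foot stands 20 mm below its top
- key: Key, 60 mm long, 25 g, upright in the lock at the start, its x along the box's x. Origin at the blade's foot, z up. Steel blade 14 (x) by 3.5 mm (y) from 0 to 12 mm, neck 4.6 mm thick to 30 mm, black head 26 (x) by 9 mm (y) from 30 to 60 mm: grasp across the 9 mm. Turned, it is caught under the plate; it comes out straight up only within 0.1 rad of its start angle
- key_head (a point): Centre of the key's head, 45 mm above the foot of the blade; axes as the key
- lock_plug (a joint): Lock cylinder turned by the key, axis vertical: 0 at the start (key comes out), grows clockwise seen from above, stops at 1.35 and -1.35 rad. Nothing stops it at 0, and it stays where it is left. Turning takes about 0.06 N m. The key has about 0.1 rad of play in it either way
- lock_bolt (a joint): Travel of the brass bolt (18 mm wide, 6 mm thick, under the face plate) out over the lid, along the box's +y: 0 drawn back, 0.017 m with the cylinder at 1.35 rad (about 18 mm times sin of its angle). Turning the key back to 0 leaves it shot; turning anticlockwise past 0 draws it back. A bolt shot before the lid is down bars the lid
- box_lid (a joint): Lid hinge at the box's +x edge, along the box's y at box frame x 66, z 63 mm: 0 shut, grows as the lid rises (starts at 0.45 to 1.0 rad). Stiff: the lid stays where it is left and must be pressed down with about 2 N
- lid_middle (a point): Middle of the lid's upper face, 65 mm from the hinge axis, 66 mm above the worktop when shut. The lid is 130 mm deep from hinge to front, 141 mm wide along the box's y (y -37.5 to 103.5 mm), 6 mm thick, with a 9 mm lip in the middle of its front edge. x points from the lid's front to the hinge, z out of its upper face
- key_tray: Shallow square grey plastic tray, fixed, 140 by 140 mm, 16 mm high, wall and floor 4 mm. Origin under its middle. It lies to the left or to the right of the box
- tape_roll: Bystander: roll of tape lying flat, 96 mm across, 25 mm high; origin under its middle. On the other side of the box than the tray
- timer: Bystander: white count-down timer 62 by 78 by 21 mm; origin under its middle
- brown_bottle: Bystander: small brown bottle with black cap, 34 mm across, 66 mm high, upright; origin under its middle
Mind the look-alikes: they are no part of the job. Of the things shaped like the key_tray, the grey one is meant.

How it is judged:
On the way, in this order (a step that is already met when the one before it is completed fails the run):
1. the lid is shut (under 0.03 rad) while the bolt is still drawn back (under 3 mm) (value of joint box_lid below 0.03 rad and value of joint lock_bolt below 0.003 m), for 0.1 s.
2. the key, in the lock, has shot the bolt (over 15 mm) over the shut lid (value of joint box_lid below 0.03 rad and value of joint lock_bolt above 0.015 m and value of joint lock_plug above 0.9 rad and z of key in the frame of keyway below -0.012 m and horizontal distance between key and keyway below 0.006 m), for 0.05 s.
3. the key, still in the lock, is turned back (cylinder within 0.2 rad of its start) with the bolt left shot (value of joint lock_plug between -0.2 and 0.2 rad and value of joint lock_bolt above 0.012 m and z of key in the frame of keyway below -0.004 m and horizontal distance between key and keyway below 0.006 m), for 0.05 s.
4. the key is drawn out, its foot above the face plate (z of key in the frame of keyway above 0.003 m), for 0.1 s.
At the end, for the whole second after the job is handed in: The lid is shut (under 0.03 rad), the bolt still shot (over 12 mm), the cylinder back at its start (within 0.2 rad), and the key lies or stands at rest in the tray: its foot and the middle of its head inside the tray's outline (68 mm either way of its middle), the head's middle below 60 mm (value of joint lock_plug between -0.2 and 0.2 rad and value of joint box_lid below 0.03 rad and value of joint lock_bolt above 0.012 m and x of key_head in the frame of key_tray between -0.068 and 0.068 m and y of key_head in the frame of key_tray between -0.068 and 0.068 m and x of key in the frame of key_tray between -0.068 and 0.068 m and y of key in the frame of key_tray between -0.068 and 0.068 m and height (world z) of key_head below 0.06 m and linear speed of key below 0.03 m/s); the robot touches nothing.
It fails at once if the key is dropped: it falls free at more than 0.9 m/s (about 40 mm of fall) (linear speed of key above 0.9 m/s and contact force between the fingers and key below 0.05 N).
It fails at once if the tape roll, timer or brown bottle is shifted by more than 25 mm or the bottle is knocked over (distance of any of tape_roll, timer, brown_bottle from where it was at the start of the episode above 0.025 m or angle between brown_bottle's own z axis and vertical above 0.6 rad).
It also fails if it takes over 64 s, if anything falls off the work surface, if the arm or the gripper's body presses on something with over 40 N, if the wrist force passes 120 N, or if a joint passes its speed limit or range.

## Robot

A 7-joint arm with a two-finger parallel gripper is mounted at the origin on a cart in front of the work surface, level with it; the furniture and walls round the work are solid. World frame = base frame: x ahead of the robot, y to its left, z up, the work surface at z = 0. Lengths are in m, angles in rad, forces in N, time in s.
With the tool pointing down it reaches from about 0.425 to 0.925 m from the base axis. Payload 6.8 kg.
Tool frame: the origin (TCP) lies between the finger pads; the fingertips stand finger_overhang ahead of it and the grasp point (between the pads) lies 6 mm ahead of it (finger_overhang is the distance from the TCP to the fingertips, in m); z points along the fingers, y is the line along which they close (so a half turn about z gives the same grasp; the last joint's range is limited). The gripper opens to 85 mm and grips with 20 to 120 N. Pads are 22 mm wide; open, the fingers measure 114 mm over their backs; the gripper's body (76 mm by 85 mm) begins 54 mm behind the grasp point. The pads swing forward as they close: fully open they stand 13 mm farther back than shut.
Start: joints at [1.146, 0.477, 0.022, 1.555, -0.011, 1.109, -0.083], TCP at [0.21, -0.641, 0.256] pointing down, gripper open.
Joint ranges: [-2.96, 2.96], [-0.34, 2.1], [-1.41, 1.46], [0.24, 2.44], [-1.37, 4.51], [0.17, 1.92], [-2.96, 2.96]. Speed limits (rad/s): [2.39, 2.39, 3.14, 3.14, 3.14, 3.14, 3.14].

## Interface

Orientations are given as a unit quaternion [w, x, y, z].
In Python, from station import * gives the robot as it stands.
- The arm moves only by the tool drive_tool, never from a script. Its argument "increments" is a list of rows, each an object of numbers: "claw": the finger opening in m, from 0 to 0.0854; "dx", "dy", "dz": the shift along the tool's x, y, z in m; "wx", "wy", "wz": the turn, a rotation vector about the tool's x, y, z in degrees. A call has 1 to 20 rows; each row shifts and turns the commanded pose from where the row before left it, along the tool's axes as they then stand; what a row does not reach is not made up. A row lasts 1/8 s, in which the tool goes at most 62.5 mm and 10.7 degrees, less where a joint would pass 70% of its speed; a pose out of reach is approached as far as the arm can. A call with a gripper value outside its range is refused whole. The fingers move at their own pace and stop on an object; "newtons" is the grip in N (left out, the last holds). Time passes only in rows, so rows that do not move let the fingers close. It gives the time, the measured TCP pose, the force, the opening and the grip force at its end, in the units of the state.
- get_obs(): the state, without advancing time (a new reading comes with each control period).
- read_camera(name): name is "side" or "top" or "wrist"; returns (picture, depth): 384x512x3 uint8, red, green, blue; 384x512 float32, m along the optical axis (not along the pixel's ray), 0 where there is no reading.
- calibration(name): a dict with "intrinsics" (3x3 intrinsics, pixels), "R" (3x3) and "t" (3): a world point X has camera coordinates R X + t; the wrist camera has in their place "mount" (4x4, takes a point from camera to tool coordinates, whose origin is the TCP and whose axes are the flange's). Camera axes: x right, y down, z forward; pixel columns grow to the right and rows downward; lengths in m; the calibration is good to about 2 mm. A picture is of the moment at which its call begins: read the wrist's pose just before it. calibration takes no time and is no camera call.
- hand_in(): hands the job in; it is judged then, once.
The state is a dict: "t": time; "q": joint angles; "joint_vel": joint speeds; "joint_torque": joint torques, N m; "eef_pos": TCP position; "tool_rot": TCP orientation; "contact_force": force on the tool from outside, world axes, zero at the start; "torque": the same for the moment, N m; "gripper_width": opening from 0.0 (shut) to 1.0 (fully open); "grasp_force": force on a finger pad.
Only numpy, scipy, OpenCV 4.12 (cv2) and the standard library are available. Lean on these libraries where they do the work, as an engineer would, in place of code of your own. Each camera call takes 0.05 s, during which the arm holds its last target. There are 200 camera calls.

## Working session

There is one attempt and no reset: what is moved stays moved. The work goes in short steps, Python scripts to look and compute and a tool call to move; the robot and the scene stay as the last step left them, time stands still between calls to the robot, and variables do not carry over. Pictures are saved under pics/ and viewed, at most 10 in all, crops included, and the job is handed in when it is done.

Besides the shell and the picture viewer there is one more tool, called after "Request:" by a JSON object that holds its "fn" and its "kwargs", one argument or row to a line. drive_tool: Moves the arm, as the interface text tells. Its arguments: {"type":"object","properties":{"increments":{"type":"array","items":{"type":"object","properties":{"claw":{"type":"number"},"dx":{"type":"number"},"dy":{"type":"number"},"dz":{"type":"number"},"wx":{"type":"number"},"wy":{"type":"number"},"wz":{"type":"number"}}}},"newtons":{"type":"number"}},"required":["increments"]}

```bash
mkdir -p pics; cat > h.py <<'E'
from station import *
import numpy as np, cv2
def cast(name,uv,z):
    c=calibration(name);K=np.array(c["intrinsics"]);R=np.array(c["R"]);t=np.array(c["t"])
    o=-R.T@t; d=R.T@np.linalg.inv(K)@np.array([uv[0],uv[1],1.])
    return o+d*(z-o[2])/d[2]
def cloud(name,dep):
    c=calibration(name);K=np.array(c["intrinsics"]);R=np.array(c["R"]);t=np.array(c["t"])
    v,u=np.mgrid[0:384,0:512]
    P=np.stack([(u-K[0,2])/K[0,0]*dep,(v-K[1,2])/K[1,1]*dep,dep],-1)
    return (P-t)@R
E
python3 - <<'E'
from h import *
o=get_obs();print({k:np.round(v,3) for k,v in o.items()})
a,d=read_camera("top");b,e=read_camera("side")
np.savez("c.npz",a=a,d=d,b=b,e=e)
cv2.imwrite("pics/top.png",cv2.resize(a[:,:,::-1],(800,600)));cv2.imwrite("pics/side.png",cv2.resize(b[:,:,::-1],(800,600)))
for n in("top","side"):
  c=calibration(n);print(n,np.round(c["intrinsics"],1).tolist(),np.round(-np.array(c["R"]).T@c["t"],3),np.round(c["R"],2).tolist())
print(finger_overhang if 'finger_overhang' in globals() else [k for k in globals() if k[0]!='_'])
E
```

```text
{'t': np.float64(0.0), 'q': array([ 1.146,  0.478,  0.022,  1.556, -0.012,  1.109, -0.083]), 'joint_vel': array([-0.001,  0.001, -0.001,  0.001, -0.001, -0.   ,  0.   ]), 'joint_torque': array([-1.0000e-03, -5.9644e+01,  1.6080e+00, -2.8119e+01,  1.2000e-02,
        9.0000e-03, -0.0000e+00]), 'eef_pos': array([ 0.21 , -0.641,  0.255]), 'tool_rot': array([-0.001,  0.987,  0.158, -0.   ]), 'contact_force': array([-0.462, -0.098, -0.507]), 'torque': array([ 0.007, -0.036,  0.019]), 'grasp_force': np.float64(0.0), 'gripper_width': np.float64(1.0)}
top [[489.0, 0.0, 253.3], [0.0, 489.0, 189.7], [0.0, 0.0, 1.0]] [-0.624 -0.324  1.889] [[0.41, -0.91, 0.01], [-0.74, -0.34, -0.58], [0.53, 0.23, -0.82]]
side [[363.8, 0.0, 259.4], [0.0, 363.8, 191.2], [0.0, 0.0, 1.0]] [ 0.505 -0.952  0.625] [[1.0, -0.04, -0.02], [-0.03, -0.42, -0.91], [0.03, 0.91, -0.42]]
0.025
```

View pics/top.png

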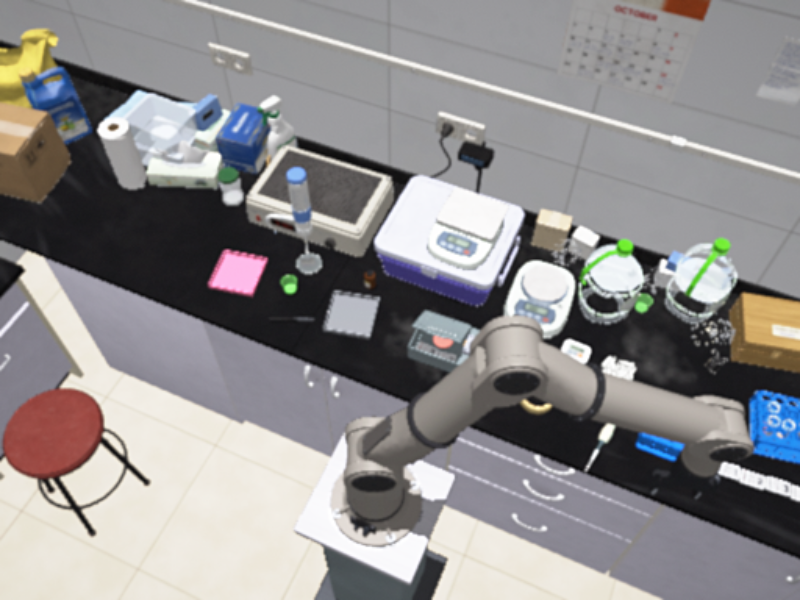

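View pics/side.png

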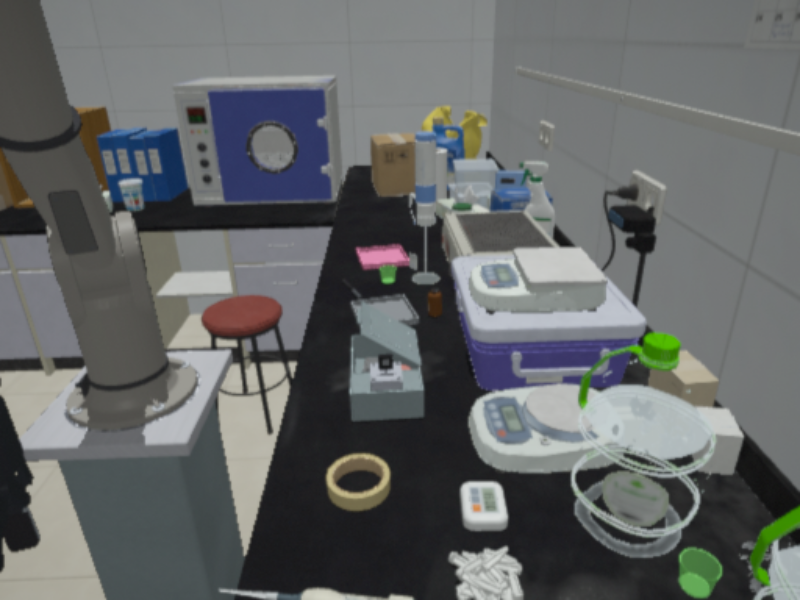

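Candidates: trays are grey at side (385,310) / top (352,313) and pink at side (383,256) / top (238,272). I choose the grey one. The key is the only dark upright thing on the box, at side (385,362). Bystanders are the tape at (358,482), the timer at (484,505) and the bottle at (434,302). Next is a close crop to check.

```bash
python3 - <<'E'
from h import *
z=np.load("c.npz");a,b,e,d=z['a'],z['b'],z['e'],z['d']
c1=cv2.resize(b[180:275,210:300,::-1],None,fx=5,fy=5,interpolation=0)
c2=cv2.resize(a[170:245,190:310,::-1],None,fx=3,fy=3,interpolation=0)
im=np.zeros((600,810,3),np.uint8);im[:475,:450]=c1;im[:225,450:810]=c2
cv2.imwrite("pics/crop.png",im[:,:800])
P=cloud("side",e)
for (u,v) in [(246,232),(246,228),(246,240),(225,268),(271,265),(228,240),(234,240),(257,238),(234,200),(255,205),(268,226),(246,200),(260,190)]: print(u,v,b[v,u],np.round(P[v,u],3))
E
```

```text
246 232 [79 81 84] [ 0.491 -0.091  0.102]
246 228 [32 32 33] [ 0.491 -0.092  0.115]
246 240 [142 147 154] [ 0.49  -0.091  0.076]
225 268 [71 78 79] [ 0.429 -0.116  0.002]
271 265 [51 56 58] [ 0.559 -0.106 -0.   ]
228 240 [141 156 158] [ 0.438 -0.06   0.058]
234 240 [142 157 159] [ 0.455 -0.062  0.059]
257 238 [153 164 169] [ 0.522 -0.054  0.058]
234 200 [127 141 143] [0.456 0.051 0.131]
255 205 [113 121 123] [0.522 0.242 0.014]
268 226 [74 82 83] [ 0.563  0.113 -0.002]
246 200 [139 147 150] [0.489 0.309 0.002]
260 190 [57 60 62] [ 0.547  0.408 -0.003]
```

View pics/crop.png

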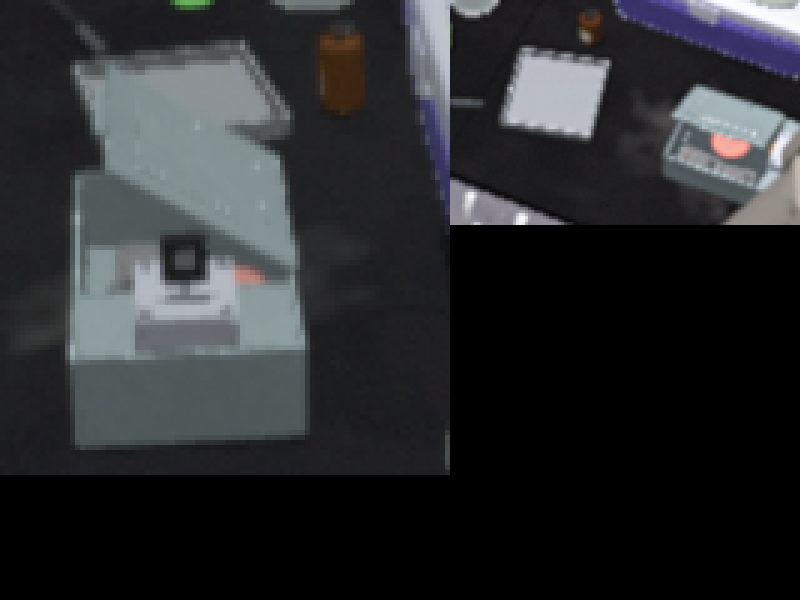

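The crop shows the box with its lid open (hinge on the right) and the black key head upright at side px (246,231) above the bright face plate. The grey tray is behind it, with the bottle to the right of the tray. I'll fit the geometry next.

```bash
cat >> h.py <<'E'
def fit_box():
    z=np.load("c.npz");b,e=z['b'],z['e'];P=cloud("side",e)
    u,v=np.meshgrid(np.arange(512),np.arange(384))
    m=(u>226)&(u<269)&(v>254)&(v<266)
    F=P[m];k=np.polyfit(F[:,0],F[:,1],1)
    return P,b,np.arctan(k[0]),k
E
python3 - <<'E'
from h import *
P,b,yaw,k=fit_box();print("yaw",yaw,k)
u,v=np.meshgrid(np.arange(512),np.arange(384))
box=(u>222)&(u<275)&(v>195)&(v<270)
c,s=np.cos(yaw),np.sin(yaw);R=np.array([[c,s],[-s,c]])
Q=P.copy();Q[...,:2]=P[...,:2]@R.T
plate=box&(abs(P[...,2]-.079)<.004)&(P[...,1]<-.04)
deck=box&(abs(P[...,2]-.059)<.004)&(P[...,1]<-.035)
key=box&(P[...,2]>.09)&(P[...,1]<-.07)&(b.max(2)<100)
lid=box&(P[...,2]>.075)&(P[...,1]>-.03)
fr=box&(P[...,2]>.01)&(P[...,2]<.05)&(v>250)
for n,m in dict(plate=plate,deck=deck,key=key,lid=lid,front=fr).items():
  q=Q[m];print(n,len(q),np.round(q.min(0),3),np.round(q.max(0),3),np.round(np.median(q,0),3))
q=Q[lid];A=np.c_[q[:,0],q[:,1],np.ones(len(q))];co=np.linalg.lstsq(A,q[:,2],rcond=None)[0];print("lid plane",co,np.arctan(co[0]))
# rays: box top front corners z=.059
for uv in [(224,251.6),(271,250)]: print(R@cast("side",uv,.059)[:2])
# key by top edge ray: head rear/front top at z .119 
ys,xs=np.nonzero(key);print(xs.min(),xs.max(),ys.min(),ys.max())
T=(u>220)&(u<272)&(v>180)&(v<225)&(P[...,2]<.03)&(P[...,1]>.12)&(P[...,1]<.36)&(b.min(2)>75)
q=Q[T];print("tray",np.round(q.min(0),3),np.round(q.max(0),3));
z=np.load("c.npz");a=z['a'];Pt=cloud("top",z['d'])
m=((a.min(2)>110)&(np.ptp(a.astype(int),axis=2)<30)).astype(np.uint8);m[:185]=0;m[218:]=0;m[:,:205]=0;m[:,245:]=0
r=cv2.minAreaRect(cv2.findNonZero(m));bp=cv2.boxPoints(r);print(bp,[np.round(cast("top",x,.012)[:2],3) for x in bp])
ct=[np.round(cast("top",x,.012)[:2],3) for x in bp];print(np.mean(ct,0))
# bottle
B=(b[...,0]>80)&(b[...,2]<50)&(u>265)&(u<295)&(v>180)&(v<205);print("bottle",np.median(P[B],0))
E
```

```text
yaw 0.010924215926138478 [ 0.01092465 -0.12440131]
plate 208 [ 0.464 -0.12   0.075] [ 0.542 -0.047  0.082] [ 0.493 -0.095  0.078]
deck 450 [ 0.426 -0.127  0.055] [ 0.56  -0.042  0.063] [ 0.488 -0.098  0.058]
key 96 [ 0.479 -0.957  0.091] [ 0.504 -0.093  0.625] [ 0.493 -0.1    0.109]
lid 581 [ 0.442 -0.036  0.075] [0.543 0.091 0.142] [0.492 0.018 0.108]
front 557 [ 0.427 -0.127  0.01 ] [ 0.554 -0.117  0.05 ] [ 0.49  -0.123  0.03 ]
lid plane [-0.66487046 -0.01750078  0.4357039 ] -0.5867580442757773
[ 0.4282415  -0.12341935]
[ 0.55656519 -0.1249032 ]
229 274 197 268
tray [ 0.41   0.137 -0.005] [0.572 0.355 0.017]
[[207.05406 210.67566]
 [211.35136 184.89188]
 [242.32433 190.05405]
 [238.02702 215.83783]] [array([0.399, 0.351]), array([0.537, 0.399]), array([0.57 , 0.253]), array([0.432, 0.21 ])]
[0.4845  0.30325]
bottle [0.61111182 0.29230465 0.05498912]
```

Request:
{"fn": "drive_tool", "kwargs": {
  "increments": [
    {"claw": 0,"dx": 0.036,"dy": -0.0265},
    {"dx": 0.036,"dy": -0.0265},
    {"dx": 0.036,"dy": -0.0265},
    {"dx": 0.036,"dy": -0.0265},
    {"dx": 0.036,"dy": -0.0265},
    {"dx": 0.036,"dy": -0.0265},
    {"dx": 0.036,"dy": -0.0265},
    {"dx": 0.036,"dy": -0.0265},
    {"dx": 0.019,"dy": -0.0405},
    {"dx": 0.019,"dy": -0.0405},
    {"dx": 0.019,"dy": -0.0405},
    {"dx": 0.019,"dy": -0.0405},
    {"dx": 0.019,"dy": -0.0405},
    {"dx": 0.019,"dy": -0.0405},
    {"dx": 0.019,"dy": -0.0405},
    {"dx": 0.019,"dy": -0.0405},
    {"dx": 0.019,"dy": -0.0405},
    {}
  ]
}}

```text
schema error: expected keys claw, dx, dy, dz, wx, wy, wz
```

```bash
python3 -c "
from h import *
print(np.round(get_obs()['q'],2))"
```

```text
[ 1.15  0.48  0.02  1.56 -0.01  1.11 -0.08]
```

Request:
{"fn": "drive_tool", "kwargs": {
  "increments": [
    {"claw": 0,"dx": 0.036,"dy": -0.0265,"dz": 0,"wx": 0,"wy": 0,"wz": 0},
    {"claw": 0,"dx": 0.036,"dy": -0.0265,"dz": 0,"wx": 0,"wy": 0,"wz": 0},
    {"claw": 0,"dx": 0.036,"dy": -0.0265,"dz": 0,"wx": 0,"wy": 0,"wz": 0},
    {"claw": 0,"dx": 0.036,"dy": -0.0265,"dz": 0,"wx": 0,"wy": 0,"wz": 0},
    {"claw": 0,"dx": 0.036,"dy": -0.0265,"dz": 0,"wx": 0,"wy": 0,"wz": 0},
    {"claw": 0,"dx": 0.036,"dy": -0.0265,"dz": 0,"wx": 0,"wy": 0,"wz": 0},
    {"claw": 0,"dx": 0.036,"dy": -0.0265,"dz": 0,"wx": 0,"wy": 0,"wz": 0},
    {"claw": 0,"dx": 0.036,"dy": -0.0265,"dz": 0,"wx": 0,"wy": 0,"wz": 0},
    {"claw": 0,"dx": 0.019,"dy": -0.0405,"dz": 0,"wx": 0,"wy": 0,"wz": 0},
    {"claw": 0,"dx": 0.019,"dy": -0.0405,"dz": 0,"wx": 0,"wy": 0,"wz": 0},
    {"claw": 0,"dx": 0.019,"dy": -0.0405,"dz": 0,"wx": 0,"wy": 0,"wz": 0},
    {"claw": 0,"dx": 0.019,"dy": -0.0405,"dz": 0,"wx": 0,"wy": 0,"wz": 0},
    {"claw": 0,"dx": 0.019,"dy": -0.0405,"dz": 0,"wx": 0,"wy": 0,"wz": 0},
    {"claw": 0,"dx": 0.019,"dy": -0.0405,"dz": 0,"wx": 0,"wy": 0,"wz": 0},
    {"claw": 0,"dx": 0.019,"dy": -0.0405,"dz": 0,"wx": 0,"wy": 0,"wz": 0},
    {"claw": 0,"dx": 0.019,"dy": -0.0405,"dz": 0,"wx": 0,"wy": 0,"wz": 0},
    {"claw": 0,"dx": 0.019,"dy": -0.0405,"dz": 0,"wx": 0,"wy": 0,"wz": 0},
    {"claw": 0,"dx": 0,"dy": 0,"dz": 0,"wx": 0,"wy": 0,"wz": 0}
  ]
}}

```text
t: 2.35
eef_pos: [0.4668, 0.0531, 0.2563]
tool_rot: [-0.001, 0.987, 0.161, 0.0]
contact_force: [-0.3, -0.1, 0.4]
gripper_width: 0.001
grasp_force: 0.0
```

```bash
python3 -c "
from h import *
o=get_obs();print(np.round(o['q'],2),o['eef_pos'],o['tool_rot'],o['contact_force'])"
```

```text
[ 0.14  0.17 -0.43  2.01  0.08  0.99 -1.57] [0.46676916 0.05309558 0.25631896] [-6.91147957e-04  9.86972447e-01  1.60887795e-01  1.68176473e-04] [-0.31761753 -0.13479563  0.38846035]
```

Request:
{"fn": "drive_tool", "kwargs": {
  "increments": [
    {"claw": 0,"dx": 0,"dy": 0,"dz": 0.033,"wx": 0,"wy": 0,"wz": 0},
    {"claw": 0,"dx": 0,"dy": 0,"dz": 0.033,"wx": 0,"wy": 0,"wz": 0},
    {"claw": 0,"dx": 0,"dy": 0,"dz": 0.033,"wx": 0,"wy": 0,"wz": 0},
    {"claw": 0,"dx": 0,"dy": 0,"dz": 0.015,"wx": 0,"wy": 0,"wz": 0},
    {"claw": 0,"dx": 0,"dy": 0,"dz": 0.015,"wx": 0,"wy": 0,"wz": 0},
    {"claw": 0,"dx": 0,"dy": 0,"dz": 0.015,"wx": 0,"wy": 0,"wz": 0},
    {"claw": 0,"dx": 0,"dy": 0,"dz": 0.015,"wx": 0,"wy": 0,"wz": 0},
    {"claw": 0,"dx": 0,"dy": 0,"dz": 0,"wx": 0,"wy": 0,"wz": 0}
  ]
}}

```text
t: 3.35
eef_pos: [0.4662, 0.0493, 0.0963]
tool_rot: [-0.0, 0.987, 0.158, -0.001]
contact_force: [-0.5, -0.4, 0.1]
gripper_width: 0.002
grasp_force: 0.0
```

Request:
{"fn": "drive_tool", "kwargs": {
  "increments": [
    {"claw": 0,"dx": 0,"dy": 0,"dz": 0.003,"wx": 0,"wy": 0,"wz": 0},
    {"claw": 0,"dx": 0,"dy": 0,"dz": 0.003,"wx": 0,"wy": 0,"wz": 0},
    {"claw": 0,"dx": 0,"dy": 0,"dz": 0,"wx": 0,"wy": 0,"wz": 0}
  ]
}}

```text
t: 3.72
eef_pos: [0.467, 0.0494, 0.0914]
tool_rot: [0.0, 0.987, 0.158, 0.0]
contact_force: [-0.2, 0.0, -0.4]
gripper_width: 0.002
grasp_force: 0.0
```

Request:
{"fn": "drive_tool", "kwargs": {
  "increments": [
    {"claw": 0,"dx": 0,"dy": 0,"dz": 0.002,"wx": 0,"wy": 0,"wz": 0},
    {"claw": 0,"dx": 0,"dy": 0,"dz": 0.002,"wx": 0,"wy": 0,"wz": 0},
    {"claw": 0,"dx": 0,"dy": 0,"dz": 0,"wx": 0,"wy": 0,"wz": 0}
  ]
}}

```text
t: 4.1
eef_pos: [0.4672, 0.0495, 0.0902]
tool_rot: [0.001, 0.987, 0.158, 0.0]
contact_force: [-12.3, -2.3, 39.6]
gripper_width: 0.002
grasp_force: 19.8
```

```bash
python3 - <<'E'
from h import *
o=get_obs();print(o['contact_force'],o['eef_pos'])
b,e=read_camera("side");P=cloud("side",e)
cv2.imwrite("pics/s2.png",cv2.resize(b[150:280,190:320,::-1],None,fx=4.5,fy=4.5))
E
```

```text
[-12.34635479  -2.31023155  39.62879662] [0.46724854 0.04948039 0.09024258]
```

View pics/s2.png

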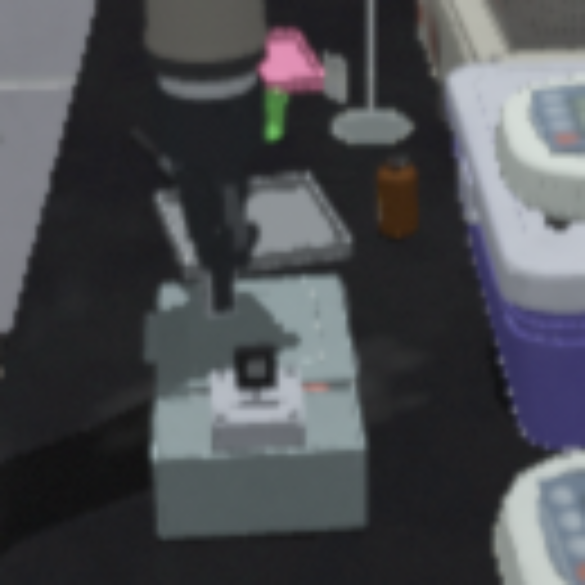

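The lid is down flat, and the key is upright at crop (256,366). I'll lift, move over the key and make a half turn, which leaves joint 7 room for the key turn.

Request:
{"fn": "drive_tool", "kwargs": {
  "increments": [
    {"claw": 0,"dx": 0,"dy": 0,"dz": -0.045,"wx": 0,"wy": 0,"wz": 0},
    {"claw": 0,"dx": 0,"dy": 0,"dz": -0.05,"wx": 0,"wy": 0,"wz": 0},
    {"claw": 0,"dx": 0,"dy": 0,"dz": -0.05,"wx": 0,"wy": 0,"wz": 0},
    {"claw": 0.04,"dx": -0.007,"dy": 0.046,"dz": 0,"wx": 0,"wy": 0,"wz": -6},
    {"claw": 0.04,"dx": 0,"dy": 0.046,"dz": 0,"wx": 0,"wy": 0,"wz": -6},
    {"claw": 0.04,"dx": 0,"dy": 0.047,"dz": 0,"wx": 0,"wy": 0,"wz": -6},
    {"claw": 0.04,"dx": 0,"dy": 0,"dz": 0,"wx": 0,"wy": 0,"wz": -10.3},
    {"claw": 0.04,"dx": 0,"dy": 0,"dz": 0,"wx": 0,"wy": 0,"wz": -10.3},
    {"claw": 0.04,"dx": 0,"dy": 0,"dz": 0,"wx": 0,"wy": 0,"wz": -10.3},
    {"claw": 0.04,"dx": 0,"dy": 0,"dz": 0,"wx": 0,"wy": 0,"wz": -10.3},
    {"claw": 0.04,"dx": 0,"dy": 0,"dz": 0,"wx": 0,"wy": 0,"wz": -10.3},
    {"claw": 0.04,"dx": 0,"dy": 0,"dz": 0,"wx": 0,"wy": 0,"wz": -10.3},
    {"claw": 0.04,"dx": 0,"dy": 0,"dz": 0,"wx": 0,"wy": 0,"wz": -10.3},
    {"claw": 0.04,"dx": 0,"dy": 0,"dz": 0,"wx": 0,"wy": 0,"wz": -10.3},
    {"claw": 0.04,"dx": 0,"dy": 0,"dz": 0,"wx": 0,"wy": 0,"wz": -10.3},
    {"claw": 0.04,"dx": 0,"dy": 0,"dz": 0,"wx": 0,"wy": 0,"wz": -10.3},
    {"claw": 0.04,"dx": 0,"dy": 0,"dz": 0,"wx": 0,"wy": 0,"wz": -10.3},
    {"claw": 0.04,"dx": 0,"dy": 0,"dz": 0,"wx": 0,"wy": 0,"wz": -10.3},
    {"claw": 0.04,"dx": 0,"dy": 0,"dz": 0,"wx": 0,"wy": 0,"wz": -10.3},
    {"claw": 0.04,"dx": 0,"dy": 0,"dz": 0,"wx": 0,"wy": 0,"wz": -10.3}
  ]
}}

```text
t: 6.65
eef_pos: [0.5169, -0.0793, 0.2324]
tool_rot: [0.0, -0.006, 1.0, -0.0]
contact_force: [-0.2, -0.1, 0.2]
gripper_width: 0.469
grasp_force: 0.0
```

```bash
cat >> h.py <<'E'
from scipy.spatial.transform import Rotation as Rot
def wrist():
    o=get_obs();w,x,y,z=o['tool_rot'];T=np.eye(4);T[:3,:3]=Rot.from_quat([x,y,z,w]).as_matrix();T[:3,3]=o['eef_pos']
    a,d=read_camera("wrist");c=calibration("wrist");K=np.array(c['intrinsics']);M=T@np.array(c['mount'])
    v,u=np.mgrid[0:384,0:512]
    P=np.stack([(u-K[0,2])/K[0,0]*d,(v-K[1,2])/K[1,1]*d,d],-1)@M[:3,:3].T+M[:3,3]
    def ray(uv,zz):
        r=M[:3,:3]@np.linalg.inv(K)@np.array([uv[0],uv[1],1.]);return M[:3,3]+r*(zz-M[2,3])/r[2]
    yaw=np.arctan2(T[1,0],T[0,0])
    return o,a,d,P,ray,yaw
E
python3 - <<'E'
from h import *
o,a,d,P,ray,yaw=wrist()
print(np.round(o['q'],2),np.round(o['eef_pos'],4),yaw)
np.savez("w.npz",a=a,d=d,P=P)
cv2.imwrite("pics/w1.png",a[:,:,::-1])
E
```

```text
[ 0.73  0.37 -0.85  1.9   0.33  1.02  1.32] [ 0.5169 -0.0793  0.2324] -3.1297188666121922
```

View pics/w1.png

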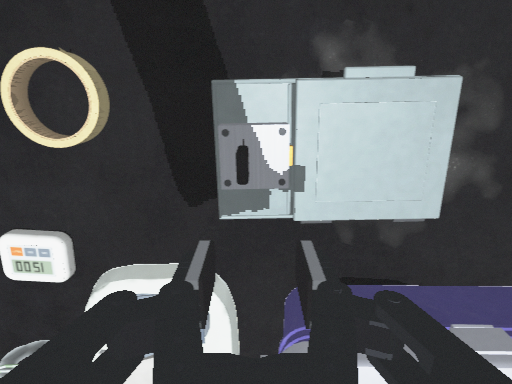

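The wrist view shows the shut lid on the right, the plate at px (218–290, 124–189) with its four dark screws, and the key head as a dark bar at (242,165). The tape is at (55,97) and the timer at (37,256).

```bash
python3 - <<'E'
from h import *
o,a,d,P,ray,yaw=wrist()
v,u=np.mgrid[0:384,0:512]
win=(u>205)&(u<300)&(v>120)&(v<195)
k=(win&(P[...,2]>.105)).astype(np.uint8);print(k.sum(),np.median(P[k>0],0))
k2=((a.max(2)<45)&(u>232)&(u<253)&(v>138)&(v<195)).astype(np.uint8)
for m,z in((k,.119),(k2,.119)):
  r=cv2.minAreaRect(cv2.findNonZero(m));bp=cv2.boxPoints(r);W=np.array([ray(p,z)[:2] for p in bp]);print(np.round(r,2) if 0 else r,W.mean(0).round(4),[np.round(np.linalg.norm(W[i]-W[i-1]),4) for i in range(4)],[np.round(np.arctan2(*(W[i]-W[i-1])[::-1]),3) for i in range(4)])
# lid & box edges (height mask > .045)
m=((P[...,2]>.045)&(P[...,2]<.09)&(u>205)&(u<470)&(v>60)&(v<230)).astype(np.uint8)
m[:,300:][:82]=0
for z0,z1,h in((.045,.0622,.059),(.0625,.07,.066),(.074,.084,.079)):
  mm=((P[...,2]>z0)&(P[...,2]<z1)&(m>0)).astype(np.uint8);mm=cv2.morphologyEx(mm,cv2.MORPH_OPEN,np.ones((3,3)))
  r=cv2.minAreaRect(cv2.findNonZero(mm));bp=cv2.boxPoints(r);W=np.array([ray(p,h)[:2] for p in bp]);print(h,mm.sum(),W.mean(0).round(4),[np.round(np.linalg.norm(W[i]-W[i-1]),4) for i in range(4)],[np.round(np.arctan2(*(W[i]-W[i-1])[::-1]),3) for i in range(4)])
b,e=read_camera("side");print()
E
```

```text
464 [ 0.49180756 -0.08907319  0.11838149]
((253.0, 157.5), (88.0, 67.0), -0.0) [ 0.4861 -0.081 ] [np.float64(0.067), np.float64(0.0501), np.float64(0.0627), np.float64(0.0501)] [np.float64(-1.552), np.float64(3.116), np.float64(1.59), np.float64(0.06)]
((242.0, 164.5), (37.0, 10.0), 90.0) [ 0.4909 -0.0891] [np.float64(0.028), np.float64(0.0073), np.float64(0.028), np.float64(0.0076)] [np.float64(-3.14), np.float64(1.59), np.float64(0.011), np.float64(-1.552)]
0.059 5929 [ 0.4934 -0.0808] [np.float64(0.1292), np.float64(0.0715), np.float64(0.1292), np.float64(0.0819)] [np.float64(3.119), np.float64(1.59), np.float64(0.058), np.float64(-1.552)]
0.066 21677 [0.4937 0.0311] [np.float64(0.1289), np.float64(0.1416), np.float64(0.1314), np.float64(0.1626)] [np.float64(-3.086), np.float64(1.59), np.float64(0.216), np.float64(-1.552)]
0.079 3984 [ 0.4929 -0.0807] [np.float64(0.056), np.float64(0.0594), np.float64(0.056), np.float64(0.0633)] [np.float64(3.125), np.float64(1.59), np.float64(0.052), np.float64(-1.552)]
```

```bash
python3 - <<'E'
from h import *
o,a,d,P,ray,yaw=wrist()
v,u=np.mgrid[0:384,0:512]
def fit(pts): 
  L=cv2.fitLine(np.float32(pts),cv2.DIST_HUBER,0,.01,.01).ravel();return np.arctan(L[1]/L[0]),L[2:]
k=(P[...,2]>.112)&(P[...,2]<.125)&(u>225)&(u<260)&(v>135)&(v<195)
Q=P[k];print(len(Q),Q.min(0),Q.max(0),Q.mean(0))
pts=[ray((np.mean(u[r][k[r]]),r),.119)[:2] for r in range(384) if k[r].sum()>5]
print("key",fit(pts),np.mean(pts,0),pts[0],pts[-1])
# left side edge of box top (z .059), and lid/deck gap edge
e1=[ray((u[r][(P[r,:,2]>.05)&(u[r]>205)][0]-.5,r),.059)[:2] for r in range(90,212)];print("boxL",fit(e1))
g=cv2.cvtColor(a,cv2.COLOR_RGB2GRAY)
e2=[ray((u[r][(P[r,:,2]>.045)&(u[r]<470)&(u[r]>400)][-1]+.5,r),.066)[:2] for r in range(90,212)];print("lidR",fit(e2))
pl=(P[...,2]>.074)&(P[...,2]<.084)&(u>205)&(u<300)
e3=[ray((u[r][pl[r]][0]-.5,r),.079)[:2] for r in range(130,186)];print("plateL",fit(e3))
e4=[ray((u[r][pl[r]][-1]+.5,r),.079)[:2] for r in range(130,186)];print("plateR",fit(e4))
print(yaw)
E
```

```text
409 [ 0.48049392 -0.09395591  0.11207912] [ 0.50612532 -0.08492305  0.12090699] [ 0.49261693 -0.08937127  0.11813969]
key (np.float32(0.02681077), array([ 0.49201146, -0.08935361], dtype=float32)) [ 0.4924626  -0.08933494] [ 0.47966672 -0.08919243] [ 0.5055409  -0.08945877]
boxL (np.float32(0.0308851), array([ 0.48638305, -0.11683062], dtype=float32))
lidR (np.float32(0.03177187), array([0.49589422, 0.09597952], dtype=float32))
plateL (np.float32(0.03418364), array([ 0.49208075, -0.11064501], dtype=float32))
plateR (np.float32(0.032085676), array([ 0.50073856, -0.05029464], dtype=float32))
-3.1387818339557367
```

Request:
{"fn": "drive_tool", "kwargs": {
  "increments": [
    {"claw": 0.04,"dx": 0.0122,"dy": -0.005,"dz": 0.02,"wx": 0,"wy": 0,"wz": -1.6},
    {"claw": 0.04,"dx": 0.0122,"dy": -0.005,"dz": 0.02,"wx": 0,"wy": 0,"wz": 0},
    {"claw": 0.04,"dx": 0,"dy": 0,"dz": 0.02,"wx": 0,"wy": 0,"wz": 0},
    {"claw": 0.04,"dx": 0,"dy": 0,"dz": 0,"wx": 0,"wy": 0,"wz": 0},
    {"claw": 0.04,"dx": 0,"dy": 0,"dz": 0,"wx": 0,"wy": 0,"wz": 0}
  ]
}}

```text
t: 7.48
eef_pos: [0.4937, -0.0891, 0.1728]
tool_rot: [0.001, -0.017, 1.0, 0.0]
contact_force: [-0.6, 0.9, 0.6]
gripper_width: 0.466
grasp_force: 0.0
```

```bash
cat > st.py <<'E'
from h import *
o=get_obs();w,x,y,z=o['tool_rot'];M=Rot.from_quat([x,y,z,w]).as_matrix()
print(o['t'],np.round(o['q'],2),np.round(o['eef_pos'],4),"yaw",np.arctan2(M[1,0],M[0,0]).round(4),"z",M[:,2].round(3),"F",o['contact_force'].round(1),"M",o['torque'].round(2),o['grasp_force'],o['gripper_width'])
E
python3 st.py
```

```text
7.475 [ 0.73  0.42 -0.82  2.    0.39  0.89  1.3 ] [ 0.4937 -0.0891  0.1728] yaw -3.1075 z [ 0.001  0.    -1.   ] F [-0.6  0.9  0.6] M [ 0.    0.03 -0.01] 0.0 0.4655860049702716
```

Request:
{"fn": "drive_tool", "kwargs": {
  "newtons": 40,
  "increments": [
    {"claw": 0.04,"dx": 0.001,"dy": 0,"dz": 0.02,"wx": 0,"wy": 0,"wz": 0},
    {"claw": 0.04,"dx": 0,"dy": 0,"dz": 0.02,"wx": 0,"wy": 0,"wz": 0},
    {"claw": 0.04,"dx": 0,"dy": 0,"dz": 0.022,"wx": 0,"wy": 0,"wz": 0},
    {"claw": 0.02,"dx": 0,"dy": 0,"dz": 0,"wx": 0,"wy": 0,"wz": 0},
    {"claw": 0.0,"dx": 0,"dy": 0,"dz": 0,"wx": 0,"wy": 0,"wz": 0},
    {"claw": 0.0,"dx": 0,"dy": 0,"dz": 0,"wx": 0,"wy": 0,"wz": 0},
    {"claw": 0.0,"dx": 0,"dy": 0,"dz": 0,"wx": 0,"wy": 0,"wz": 0},
    {"claw": 0.0,"dx": 0,"dy": 0,"dz": 0,"wx": 0,"wy": 0,"wz": 0}
  ]
}}

```text
t: 8.48
eef_pos: [0.4919, -0.0898, 0.1106]
tool_rot: [0.0, -0.017, 1.0, -0.0]
contact_force: [0.5, -0.4, -0.9]
gripper_width: 0.097
grasp_force: 41.7
```

```bash
python3 st.py
```

```text
8.475 [ 0.67  0.5  -0.76  2.05  0.5   0.77  1.21] [ 0.4919 -0.0898  0.1106] yaw -3.1077 z [ 0.001 -0.    -1.   ] F [ 0.5 -0.4 -0.9] M [ 0.01 -0.02 -0.04] 41.69387340545654 0.09715566004464558
```

Request:
{"fn": "drive_tool", "kwargs": {
  "increments": [
    {"claw": 0.0,"dx": 0,"dy": 0,"dz": 0,"wx": 0,"wy": 0,"wz": 6},
    {"claw": 0.0,"dx": 0,"dy": 0,"dz": 0,"wx": 0,"wy": 0,"wz": 6},
    {"claw": 0.0,"dx": 0,"dy": 0,"dz": 0,"wx": 0,"wy": 0,"wz": 6},
    {"claw": 0.0,"dx": 0,"dy": 0,"dz": 0,"wx": 0,"wy": 0,"wz": 6},
    {"claw": 0.0,"dx": 0,"dy": 0,"dz": 0,"wx": 0,"wy": 0,"wz": 6},
    {"claw": 0.0,"dx": 0,"dy": 0,"dz": 0,"wx": 0,"wy": 0,"wz": 6},
    {"claw": 0.0,"dx": 0,"dy": 0,"dz": 0,"wx": 0,"wy": 0,"wz": 0}
  ]
}}

```text
t: 9.35
eef_pos: [0.4923, -0.0891, 0.1106]
tool_rot: [0.001, 0.292, 0.956, 0.0]
contact_force: [1.3, 1.7, 1.2]
gripper_width: 0.103
grasp_force: 41.9
```

```bash
python3 st.py
```

```text
9.35 [ 0.55  0.46 -0.61  2.06  0.39  0.73  0.67] [ 0.4923 -0.0891  0.1106] yaw 2.5489 z [ 0.001  0.    -1.   ] F [1.3 1.7 1.2] M [ 0.41 -0.2   0.01] 41.87037706375122 0.10291482519553305
```

Request:
{"fn": "drive_tool", "kwargs": {
  "increments": [
    {"claw": 0.0,"dx": 0,"dy": 0,"dz": 0,"wx": 0,"wy": 0,"wz": 6},
    {"claw": 0.0,"dx": 0,"dy": 0,"dz": 0,"wx": 0,"wy": 0,"wz": 6},
    {"claw": 0.0,"dx": 0,"dy": 0,"dz": 0,"wx": 0,"wy": 0,"wz": 6},
    {"claw": 0.0,"dx": 0,"dy": 0,"dz": 0,"wx": 0,"wy": 0,"wz": 6},
    {"claw": 0.0,"dx": 0,"dy": 0,"dz": 0,"wx": 0,"wy": 0,"wz": 6},
    {"claw": 0.0,"dx": 0,"dy": 0,"dz": 0,"wx": 0,"wy": 0,"wz": 6},
    {"claw": 0.0,"dx": 0,"dy": 0,"dz": 0,"wx": 0,"wy": 0,"wz": 5},
    {"claw": 0.0,"dx": 0,"dy": 0,"dz": 0,"wx": 0,"wy": 0,"wz": 4},
    {"claw": 0.0,"dx": 0,"dy": 0,"dz": 0,"wx": 0,"wy": 0,"wz": 0}
  ]
}}

```text
t: 10.48
eef_pos: [0.4928, -0.0888, 0.1106]
tool_rot: [0.001, 0.635, 0.772, 0.001]
contact_force: [2.1, 3.0, -1.0]
gripper_width: 0.095
grasp_force: 41.7
```

```bash
python3 st.py
```

```text
10.475 [ 0.41  0.43 -0.43  2.07  0.27  0.7  -0.  ] [ 0.4928 -0.0888  0.1106] yaw 1.7652 z [ 0.002  0.001 -1.   ] F [ 2.1  3.  -1. ] M [ 0.73 -0.77  0.05] 41.68580710887909 0.09477011741475443
```

Request:
{"fn": "drive_tool", "kwargs": {
  "increments": [
    {"claw": 0.0,"dx": 0,"dy": 0,"dz": 0,"wx": 0,"wy": 0,"wz": 2},
    {"claw": 0.0,"dx": 0,"dy": 0,"dz": 0,"wx": 0,"wy": 0,"wz": 2},
    {"claw": 0.0,"dx": 0,"dy": 0,"dz": 0,"wx": 0,"wy": 0,"wz": 0}
  ]
}}

```text
t: 10.85
eef_pos: [0.4928, -0.0889, 0.1107]
tool_rot: [0.001, 0.663, 0.749, 0.001]
contact_force: [3.7, 4.6, -0.9]
gripper_width: 0.096
grasp_force: 41.7
```

```bash
python3 st.py
```

```text
10.85 [ 0.39  0.43 -0.41  2.07  0.26  0.69 -0.06] [ 0.4928 -0.0889  0.1107] yaw 1.6932 z [ 0.002  0.001 -1.   ] F [ 3.7  4.6 -0.9] M [ 0.98 -0.9  -0.04] 41.666459441185 0.09609001855884278
```

Request:
{"fn": "drive_tool", "kwargs": {
  "increments": [
    {"claw": 0.0,"dx": 0,"dy": 0,"dz": 0,"wx": 0,"wy": 0,"wz": 2},
    {"claw": 0.0,"dx": 0,"dy": 0,"dz": 0,"wx": 0,"wy": 0,"wz": 0}
  ]
}}

```text
t: 11.1
eef_pos: [0.4929, -0.0889, 0.1107]
tool_rot: [0.001, 0.675, 0.737, 0.001]
contact_force: [3.5, 3.5, -0.5]
gripper_width: 0.095
grasp_force: 41.7
```

```bash
python3 st.py; python3 - <<'E'
from h import *
o,a,d,P,ray,yaw=wrist()
b,e=read_camera("side")
im=np.zeros((384,800,3),np.uint8);im[:,:450]=a[:,31:481,::-1];im[:350,450:]=cv2.resize(b[215:265,222:272,::-1],(350,350))
cv2.imwrite("pics/turned.png",im)
E
```

```text
11.1 [ 0.39  0.42 -0.4   2.07  0.25  0.69 -0.09] [ 0.4929 -0.0889  0.1107] yaw 1.6583 z [ 0.002  0.001 -1.   ] F [ 3.5  3.5 -0.5] M [ 0.97 -0.97  0.12] 41.67115867137909 0.0947030757445835
```

View pics/turned.png

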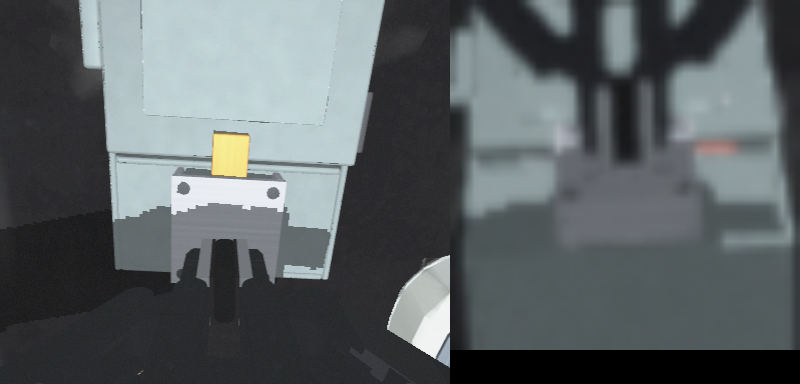

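The brass bolt at (230,155) lies well over the lid edge, so it is fully shot. Turning the key back.

Request:
{"fn": "drive_tool", "kwargs": {
  "increments": [
    {"claw": 0.0,"dx": 0,"dy": 0,"dz": 0,"wx": 0,"wy": 0,"wz": -6},
    {"claw": 0.0,"dx": 0,"dy": 0,"dz": 0,"wx": 0,"wy": 0,"wz": -6},
    {"claw": 0.0,"dx": 0,"dy": 0,"dz": 0,"wx": 0,"wy": 0,"wz": -6},
    {"claw": 0.0,"dx": 0,"dy": 0,"dz": 0,"wx": 0,"wy": 0,"wz": -6},
    {"claw": 0.0,"dx": 0,"dy": 0,"dz": 0,"wx": 0,"wy": 0,"wz": -6},
    {"claw": 0.0,"dx": 0,"dy": 0,"dz": 0,"wx": 0,"wy": 0,"wz": -6},
    {"claw": 0.0,"dx": 0,"dy": 0,"dz": 0,"wx": 0,"wy": 0,"wz": -6},
    {"claw": 0.0,"dx": 0,"dy": 0,"dz": 0,"wx": 0,"wy": 0,"wz": -6},
    {"claw": 0.0,"dx": 0,"dy": 0,"dz": 0,"wx": 0,"wy": 0,"wz": -6},
    {"claw": 0.0,"dx": 0,"dy": 0,"dz": 0,"wx": 0,"wy": 0,"wz": -6},
    {"claw": 0.0,"dx": 0,"dy": 0,"dz": 0,"wx": 0,"wy": 0,"wz": -6},
    {"claw": 0.0,"dx": 0,"dy": 0,"dz": 0,"wx": 0,"wy": 0,"wz": -6},
    {"claw": 0.0,"dx": 0,"dy": 0,"dz": 0,"wx": 0,"wy": 0,"wz": -6},
    {"claw": 0.0,"dx": 0,"dy": 0,"dz": 0,"wx": 0,"wy": 0,"wz": -6},
    {"claw": 0.0,"dx": 0,"dy": 0,"dz": 0,"wx": 0,"wy": 0,"wz": -2},
    {"claw": 0.0,"dx": 0,"dy": 0,"dz": 0,"wx": 0,"wy": 0,"wz": 0}
  ]
}}

```text
t: 13.2
eef_pos: [0.4923, -0.0898, 0.1106]
tool_rot: [0.001, -0.008, 1.0, 0.0]
contact_force: [2.2, 2.2, 2.1]
gripper_width: 0.098
grasp_force: 42.2
```

```bash
python3 st.py
```

```text
13.2 [ 0.67  0.5  -0.75  2.05  0.49  0.77  1.2 ] [ 0.4923 -0.0898  0.1106] yaw -3.1263 z [ 0.001  0.    -1.   ] F [2.2 2.2 2.1] M [ 0.44 -0.75  0.02] 42.245609164237976 0.097569571527571
```

Request:
{"fn": "drive_tool", "kwargs": {
  "increments": [
    {"claw": 0.0,"dx": 0,"dy": 0,"dz": 0,"wx": 0,"wy": 0,"wz": -2.4},
    {"claw": 0.0,"dx": 0,"dy": 0,"dz": 0,"wx": 0,"wy": 0,"wz": 0},
    {"claw": 0.0,"dx": 0,"dy": 0,"dz": -0.003,"wx": 0,"wy": 0,"wz": 0},
    {"claw": 0.0,"dx": 0,"dy": 0,"dz": -0.003,"wx": 0,"wy": 0,"wz": 0},
    {"claw": 0.0,"dx": 0,"dy": 0,"dz": 0,"wx": 0,"wy": 0,"wz": 0}
  ]
}}

```text
t: 13.82
eef_pos: [0.4914, -0.0897, 0.1163]
tool_rot: [-0.0, -0.029, 1.0, -0.0]
contact_force: [2.3, 1.6, 0.1]
gripper_width: 0.101
grasp_force: 41.6
```

```bash
python3 st.py
```

```text
13.825 [ 0.68  0.5  -0.77  2.05  0.49  0.78  1.24] [ 0.4914 -0.0897  0.1163] yaw -3.0834 z [-0.001 -0.    -1.   ] F [2.3 1.6 0.1] M [ 0.43 -0.47 -0.03] 41.63253128528595 0.10062955368093614
```

Request:
{"fn": "drive_tool", "kwargs": {
  "increments": [
    {"claw": 0.0,"dx": 0,"dy": 0,"dz": -0.004,"wx": 0,"wy": 0,"wz": 0},
    {"claw": 0.0,"dx": 0,"dy": 0,"dz": -0.005,"wx": 0,"wy": 0,"wz": 0},
    {"claw": 0.0,"dx": 0,"dy": 0,"dz": -0.008,"wx": 0,"wy": 0,"wz": 0},
    {"claw": 0.0,"dx": 0,"dy": 0,"dz": -0.02,"wx": 0,"wy": 0,"wz": 0},
    {"claw": 0.0,"dx": 0,"dy": 0,"dz": -0.03,"wx": 0,"wy": 0,"wz": 0},
    {"claw": 0.0,"dx": 0,"dy": 0,"dz": -0.03,"wx": 0,"wy": 0,"wz": 0},
    {"claw": 0.0,"dx": 0,"dy": 0,"dz": 0,"wx": 0,"wy": 0,"wz": 0}
  ]
}}

```text
t: 14.7
eef_pos: [0.493, -0.0898, 0.2164]
tool_rot: [0.002, -0.029, 1.0, -0.001]
contact_force: [-0.0, -0.3, -0.4]
gripper_width: 0.098
grasp_force: 41.8
```

```bash
python3 st.py; python3 - <<'E'
from h import *
o,a,d,P,ray,yaw=wrist()
b,e=read_camera("side");t,_=read_camera("top")
im=np.zeros((600,800,3),np.uint8);im[:384,:512]=a[:,:,::-1];im[384:,:216]=cv2.resize(t[165:245,190:270,::-1],(216,216));im[:,520:800]=cv2.resize(b[150:270,222:278,::-1],(280,600))
cv2.imwrite("pics/out.png",im)
Ps=cloud("side",e);v,u=np.mgrid[0:384,0:512]
m=(Ps[...,2]>.008)&(Ps[...,2]<.022)&(Ps[...,0]>.38)&(Ps[...,0]<.6)&(Ps[...,1]>.18)&(Ps[...,1]<.42)
X=np.float32(Ps[m][:,:2]*1000);print(len(X),X.min(0),X.max(0));r=cv2.minAreaRect(X);print(r)
E
```

```text
14.7 [ 0.78  0.36 -0.87  1.96  0.33  0.96  1.38] [ 0.493  -0.0898  0.2164] yaw -3.0835 z [ 0.004 -0.002 -1.   ] F [-0.  -0.3 -0.4] M [0.01 0.02 0.  ] 41.79507672786713 0.09797612183808613
159 [406.44058 218.10977] [599.9322  408.76776]
((500.2042541503906, 328.98345947265625), (178.3477020263672, 192.8109588623047), 12.727120399475098)
```

View pics/out.png

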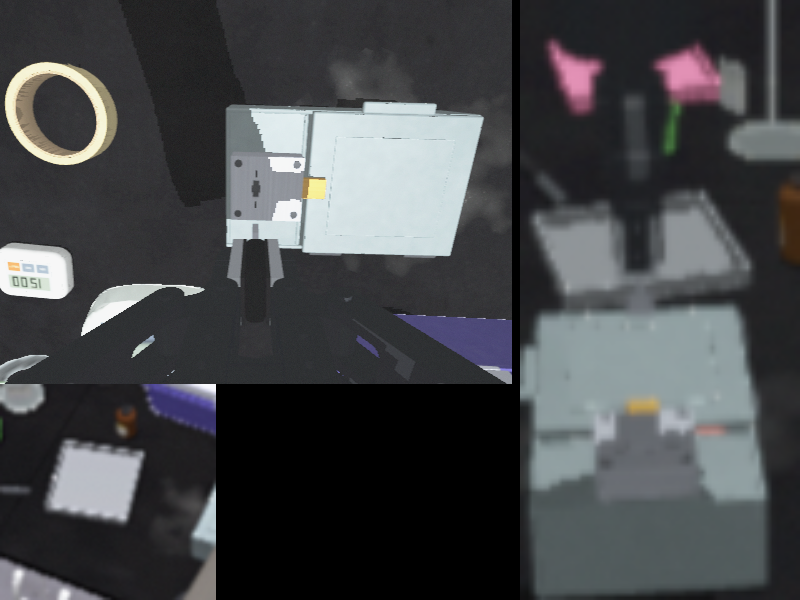

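The key is out in the grip, the bolt is shot at (314,188), and the keyway slot at (256,190) is lined up. The bystanders have not moved. I'll carry the key over the grey tray and tilt it so it can be laid down.

Request:
{"fn": "drive_tool", "kwargs": {
  "increments": [
    {"claw": 0.0,"dx": 0.005,"dy": 0.03,"dz": 0,"wx": 0,"wy": 0,"wz": 0},
    {"claw": 0.0,"dx": 0,"dy": 0.04,"dz": 0,"wx": 0,"wy": 0,"wz": 0},
    {"claw": 0.0,"dx": 0,"dy": 0.04,"dz": 0,"wx": 0,"wy": 0,"wz": 0},
    {"claw": 0.0,"dx": 0,"dy": 0.04,"dz": 0,"wx": 0,"wy": 0,"wz": 0},
    {"claw": 0.0,"dx": 0,"dy": 0.04,"dz": 0,"wx": 0,"wy": 0,"wz": 0},
    {"claw": 0.0,"dx": 0,"dy": 0.04,"dz": 0,"wx": 0,"wy": 0,"wz": 0},
    {"claw": 0.0,"dx": 0,"dy": 0.04,"dz": 0,"wx": 0,"wy": 0,"wz": 0},
    {"claw": 0.0,"dx": 0,"dy": 0.04,"dz": 0,"wx": 0,"wy": 0,"wz": 0},
    {"claw": 0.0,"dx": 0,"dy": 0.04,"dz": 0,"wx": 0,"wy": 0,"wz": 0},
    {"claw": 0.0,"dx": 0,"dy": 0.044,"dz": 0,"wx": 0,"wy": 0,"wz": 0},
    {"claw": 0.0,"dx": 0,"dy": 0,"dz": 0,"wx": 0,"wy": -5,"wz": 0},
    {"claw": 0.0,"dx": 0,"dy": 0,"dz": 0,"wx": 0,"wy": -5,"wz": 0},
    {"claw": 0.0,"dx": 0,"dy": 0,"dz": 0,"wx": 0,"wy": -5,"wz": 0},
    {"claw": 0.0,"dx": 0,"dy": 0,"dz": 0,"wx": 0,"wy": -5,"wz": 0},
    {"claw": 0.0,"dx": 0,"dy": 0,"dz": 0,"wx": 0,"wy": 0,"wz": 0}
  ]
}}

```text
t: 16.73
eef_pos: [0.4619, 0.3029, 0.2122]
tool_rot: [0.173, -0.03, 0.985, 0.004]
contact_force: [-0.7, -0.2, -0.5]
gripper_width: 0.098
grasp_force: 41.8
```

```bash
python3 st.py; python3 - <<'E'
from h import *
for uv in [(563,293),(750,266),(703,193),(533,212)]: print(np.round(cast("side",(222+(uv[0]-520)/5,150+uv[1]/5),.016),3))
E
```

```text
16.725 [-0.12  0.31 -0.82  2.06  0.74  0.76  0.22] [0.4619 0.3029 0.2122] yaw -3.0796 z [ 0.34   0.018 -0.94 ] F [-0.7 -0.2 -0.5] M [-0.01  0.35 -0.03] 41.80073261260986 0.09800151741212842
[0.434 0.215 0.016]
[0.571 0.249 0.016]
[0.54  0.381 0.016]
[0.405 0.355 0.016]
```

Request:
{"fn": "drive_tool", "kwargs": {
  "increments": [
    {"claw": 0.0,"dx": 0,"dy": 0,"dz": 0,"wx": 0,"wy": -5,"wz": 0},
    {"claw": 0.0,"dx": 0,"dy": 0,"dz": 0,"wx": 0,"wy": -5,"wz": 0},
    {"claw": 0.0,"dx": 0,"dy": 0,"dz": 0,"wx": 0,"wy": -5,"wz": 0},
    {"claw": 0.0,"dx": 0,"dy": 0,"dz": 0,"wx": 0,"wy": -5,"wz": 0},
    {"claw": 0.0,"dx": 0,"dy": 0,"dz": 0,"wx": 0,"wy": -5,"wz": 0},
    {"claw": 0.0,"dx": 0,"dy": 0,"dz": 0,"wx": 0,"wy": -5,"wz": 0},
    {"claw": 0.0,"dx": 0,"dy": 0,"dz": 0,"wx": 0,"wy": -5,"wz": 0},
    {"claw": 0.0,"dx": 0,"dy": 0,"dz": 0,"wx": 0,"wy": 0,"wz": 0}
  ]
}}

```text
t: 17.73
eef_pos: [0.4633, 0.303, 0.2113]
tool_rot: [0.46, -0.027, 0.888, 0.012]
contact_force: [-0.6, 0.8, -0.1]
gripper_width: 0.098
grasp_force: 41.8
```

```bash
python3 st.py
```

```text
17.725 [-0.5   0.34 -0.68  2.37  1.73  1.   -0.91] [0.4633 0.303  0.2113] yaw -3.078 z [ 0.816  0.046 -0.577] F [-0.6  0.8 -0.1] M [-0.03  0.87 -0.03] 41.81824743747711 0.09846372250748886
```

Request:
{"fn": "drive_tool", "kwargs": {
  "increments": [
    {"claw": 0.0,"dx": 0.0163,"dy": 0,"dz": 0.0115,"wx": 0,"wy": 0,"wz": 0},
    {"claw": 0.0,"dx": 0.0163,"dy": 0,"dz": 0.0115,"wx": 0,"wy": 0,"wz": 0},
    {"claw": 0.0,"dx": 0.0163,"dy": 0,"dz": 0.0115,"wx": 0,"wy": 0,"wz": 0},
    {"claw": 0.0,"dx": 0.0163,"dy": 0,"dz": 0.0115,"wx": 0,"wy": 0,"wz": 0},
    {"claw": 0.0,"dx": 0.0163,"dy": 0,"dz": 0.0115,"wx": 0,"wy": 0,"wz": 0},
    {"claw": 0.0,"dx": 0.0163,"dy": 0,"dz": 0.0115,"wx": 0,"wy": 0,"wz": 0},
    {"claw": 0.0,"dx": 0,"dy": 0,"dz": 0,"wx": 0,"wy": 0,"wz": 0}
  ]
}}

```text
t: 18.6
eef_pos: [0.4648, 0.3026, 0.0922]
tool_rot: [0.46, -0.025, 0.887, 0.011]
contact_force: [-0.1, -0.8, -0.2]
gripper_width: 0.099
grasp_force: 41.8
```

```bash
python3 st.py
```

```text
18.6 [-0.56  0.67 -0.62  2.4   1.99  1.21 -1.2 ] [0.4648 0.3026 0.0922] yaw -3.0818 z [ 0.816  0.044 -0.576] F [-0.1 -0.8 -0.2] M [-0.03  0.9  -0.01] 41.81826710700989 0.09858961004868495
```

Request:
{"fn": "drive_tool", "kwargs": {
  "increments": [
    {"claw": 0.0,"dx": 0.0064,"dy": 0,"dz": 0.0082,"wx": 0,"wy": 0,"wz": 0},
    {"claw": 0.0,"dx": 0.0064,"dy": 0,"dz": 0.0082,"wx": 0,"wy": 0,"wz": 0},
    {"claw": 0.0,"dx": 0.0064,"dy": 0,"dz": 0.0082,"wx": 0,"wy": 0,"wz": 0},
    {"claw": 0.0,"dx": 0.0064,"dy": 0,"dz": 0.0082,"wx": 0,"wy": 0,"wz": 0},
    {"claw": 0.0,"dx": 0.002,"dy": 0,"dz": 0.0015,"wx": 0,"wy": 0,"wz": 0},
    {"claw": 0.0,"dx": 0.002,"dy": 0,"dz": 0.0015,"wx": 0,"wy": 0,"wz": 0},
    {"claw": 0.0,"dx": 0,"dy": 0,"dz": 0,"wx": 0,"wy": 0,"wz": 0}
  ]
}}

```text
t: 19.48
eef_pos: [0.4764, 0.3042, 0.0488]
tool_rot: [0.462, -0.026, 0.887, 0.014]
contact_force: [-0.4, 0.2, 0.1]
gripper_width: 0.096
grasp_force: 41.8
```

```bash
python3 st.py
```

```text
19.475 [-0.56  0.79 -0.58  2.37  2.08  1.26 -1.27] [0.4764 0.3042 0.0488] yaw -3.0828 z [ 0.818  0.048 -0.574] F [-0.4  0.2  0.1] M [-0.07  0.87  0.01] 41.8183296918869 0.09635476572218803
```

Now fine steps down until it touches (expected near z 0.041).

Request:
{"fn": "drive_tool", "kwargs": {
  "increments": [
    {"claw": 0.0,"dx": 0.002,"dy": 0,"dz": 0.0015,"wx": 0,"wy": 0,"wz": 0},
    {"claw": 0.0,"dx": 0.002,"dy": 0,"dz": 0.0015,"wx": 0,"wy": 0,"wz": 0},
    {"claw": 0.0,"dx": 0.001,"dy": 0,"dz": 0.0007,"wx": 0,"wy": 0,"wz": 0},
    {"claw": 0.0,"dx": 0,"dy": 0,"dz": 0,"wx": 0,"wy": 0,"wz": 0}
  ]
}}

```text
t: 19.98
eef_pos: [0.4767, 0.3041, 0.0425]
tool_rot: [0.462, -0.026, 0.887, 0.013]
contact_force: [-0.9, -0.7, 0.4]
gripper_width: 0.1
grasp_force: 41.8
```

```bash
python3 st.py;python3 - <<'E'
from h import *
b,e=read_camera("side");cv2.imwrite("pics/tray.png",cv2.resize(b[140:230,215:305,::-1],None,fx=6,fy=6))
E
```

```text
19.975 [-0.56  0.81 -0.57  2.37  2.09  1.27 -1.28] [0.4767 0.3041 0.0425] yaw -3.083 z [ 0.818  0.048 -0.574] F [-0.9 -0.7  0.4] M [-0.06  0.93 -0.01] 41.81832790374756 0.09969392576973497
```

View pics/tray.png

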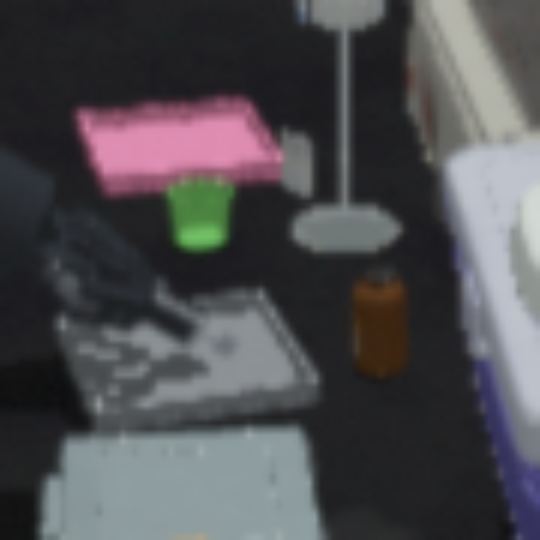

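The key's tip is over the middle of the grey tray at (200,325), just above the floor, and the bottle at (380,325) is clear. A touch lower, then release.

Request:
{"fn": "drive_tool", "kwargs": {
  "increments": [
    {"claw": 0.0,"dx": 0.001,"dy": 0,"dz": 0.0007,"wx": 0,"wy": 0,"wz": 0},
    {"claw": 0.0,"dx": 0.0008,"dy": 0,"dz": 0.0006,"wx": 0,"wy": 0,"wz": 0},
    {"claw": 0.0,"dx": 0,"dy": 0,"dz": 0,"wx": 0,"wy": 0,"wz": 0}
  ]
}}

```text
t: 20.4
eef_pos: [0.4767, 0.3041, 0.0403]
tool_rot: [0.462, -0.026, 0.887, 0.013]
contact_force: [-0.4, 0.0, -0.3]
gripper_width: 0.097
grasp_force: 41.8
```

Request:
{"fn": "drive_tool", "kwargs": {
  "newtons": 20,
  "increments": [
    {"claw": 0.008,"dx": 0,"dy": 0,"dz": 0,"wx": 0,"wy": 0,"wz": 0},
    {"claw": 0.012,"dx": 0,"dy": 0,"dz": 0,"wx": 0,"wy": 0,"wz": 0},
    {"claw": 0.03,"dx": 0,"dy": 0,"dz": 0,"wx": 0,"wy": 0,"wz": 0},
    {"claw": 0.045,"dx": 0,"dy": 0,"dz": 0,"wx": 0,"wy": 0,"wz": 0},
    {"claw": 0.045,"dx": 0,"dy": 0,"dz": 0,"wx": 0,"wy": 0,"wz": 0}
  ]
}}

```text
t: 21.02
eef_pos: [0.4767, 0.3041, 0.0404]
tool_rot: [0.462, -0.026, 0.887, 0.013]
contact_force: [0.3, 0.4, -0.3]
gripper_width: 0.525
grasp_force: 0.0
```

Request:
{"fn": "drive_tool", "kwargs": {
  "increments": [
    {"claw": 0.045,"dx": -0.0082,"dy": 0,"dz": -0.0058,"wx": 0,"wy": 0,"wz": 0},
    {"claw": 0.045,"dx": -0.0163,"dy": 0,"dz": -0.0115,"wx": 0,"wy": 0,"wz": 0},
    {"claw": 0.045,"dx": -0.0163,"dy": 0,"dz": -0.0115,"wx": 0,"wy": 0,"wz": 0},
    {"claw": 0.045,"dx": -0.0163,"dy": 0,"dz": -0.0115,"wx": 0,"wy": 0,"wz": 0},
    {"claw": 0.045,"dx": -0.0163,"dy": 0,"dz": -0.0115,"wx": 0,"wy": 0,"wz": 0},
    {"claw": 0.045,"dx": -0.0163,"dy": 0,"dz": -0.0115,"wx": 0,"wy": 0,"wz": 0},
    {"claw": 0.045,"dx": -0.0163,"dy": 0,"dz": -0.0115,"wx": 0,"wy": 0,"wz": 0},
    {"claw": 0.045,"dx": 0,"dy": 0,"dz": 0,"wx": 0,"wy": 0,"wz": 0}
  ]
}}

```text
t: 22.02
eef_pos: [0.4765, 0.3045, 0.1724]
tool_rot: [0.463, -0.026, 0.886, 0.014]
contact_force: [0.5, -1.0, -0.2]
gripper_width: 0.524
grasp_force: 0.0
```

```bash
python3 st.py;python3 - <<'E'
from h import *
b,e=read_camera("side");t,_=read_camera("top")
im=np.zeros((600,800,3),np.uint8);im[:560,:400]=cv2.resize(b[130:270,205:305,::-1],(400,560));im[:400,400:]=cv2.resize(t[160:260,190:290,::-1],(400,400))
cv2.imwrite("pics/end.png",im)
E
```

```text
22.025 [-0.5   0.46 -0.65  2.37  1.85  1.06 -1.02] [0.4765 0.3045 0.1724] yaw -3.0858 z [ 0.819  0.049 -0.571] F [ 0.5 -1.  -0.2] M [-0.    0.88  0.02] 0.0 0.5244661631258055
```

View pics/end.png

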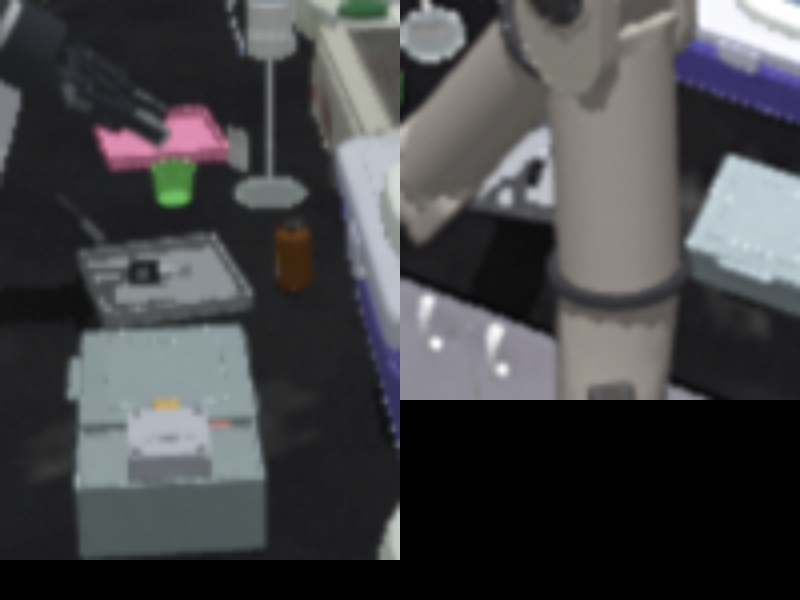

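The key lies in the grey tray, head at (145,272). The lid is shut with the bolt over it at (167,405), and the gripper is clear.

```bash
python3 -c "
from station import *
print(hand_in())"
```

```text
the job is handed in; nothing more can be done
None
```

The job is handed in: the last picture shows the lid shut, the bolt shot over it and the key lying in the grey tray, and the tape roll, timer and bottle were not touched. I have no verdict yet, because the hand-in returned no result.

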